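Find the heavy side of a spit-roast pumpkin and hold it down for balancing

TASK

The pumpkin on this table-top rotisserie is heavier on one side, which does not show, and it must be balanced before roasting. Take the wooden sleeve of the crank and turn the spit at least half-way round to feel which side is heavy, then bring the heavy side straight down and finish still gripping the sleeve, holding the spit still there, so that I can clamp the balance weight on top. Turn it by the crank only: do not touch the pumpkin, and leave the balance weight, garlic, spice jar and pepper mill where they are.

Things in the scene. Friction and masses are not known exactly. Their poses are not given: they have to be found in the camera images.
- stand: the rotisserie, fixed to the worktop: beech base board 176 x 292 mm, 22 mm high, with a black drip tray and two steel uprights 257 mm apart (196 mm high) that carry the spit in brass bushings. Origin at the centre of the underside; z up, y along the spit, the crank at the -y end. The spit's axis is 168 mm above the worktop, parallel to the stand's y.
- spit (a joint): angle of the spit (rad) about the stand's y axis, unlimited; at 0 the crank sleeve is straight above the axis; growing values carry it from the top towards the stand's +x, then down. The bushings are stiff (steady friction about 0.22 N m, 5.5 N at the sleeve, against the motion): the spit stays wherever it is left and does not swing down by itself.
- crank_centre (a point): fixed point on the spit's axis, level with the middle of the sleeve's length: 206 mm from the stand's origin towards its -y, 168 mm above the worktop. Its axes are the stand's.
- sleeve: wooden crank sleeve, 25 mm thick, 62 mm long, parallel to the spit, turning freely on its pin (so it can be gripped firmly while the crank goes round); origin at its middle. It travels on a circle of 40 mm radius about crank_centre. The crank arm is 36 mm from the sleeve's middle, on the stand's side; the other side is free.
- pumpkin: orange pumpkin 140 mm wide, clamped on the spit, which pierces its middle; origin at its underside, 53 mm from the axis; z along the stem. Its heavy side, another at every start and unrelated to stem or crank, loads the sleeve with 3 to 5 N along its path when level with the axis, with nothing when straight below or above (a sine of the angle).
- balance_weight: steel balance weight on a rod with a clamp block, about 115 mm long and 26 mm thick, lying on the worktop; origin under its middle. Not to be moved.
- garlic: garlic bulb, 56 mm, standing on the worktop; origin at the underside. Not to be moved.
- spice_jar: spice jar with a red cap, 45 mm wide, 106 mm high; origin at the underside. Not to be moved.
- mill: dark wooden pepper mill, 58 mm wide, 170 mm high; origin at the underside. Not to be moved.

How it is judged:
By the outcome, as a careful person would: the job done as asked, in the order asked, and still so for the second after the job is handed in, while the arm keeps its last pose, push and grip.
It also fails if it takes over 72 s, if anything falls off the work surface, if the arm or the gripper's body presses on something with over 40 N, if the wrist force passes 120 N, or if a joint passes its speed limit or range.

ROBOT

A 6-joint arm with a two-finger parallel gripper is mounted at the origin on the work surface; the furniture and walls round the work are solid. World frame = base frame: x ahead of the robot, y to its left, z up, the work surface at z = 0. Lengths are in mm, angles in rad, forces in N, time in s.
With the tool pointing down it reaches from about 275 to 875 mm from the base axis. Payload 12.5 kg.
Tool frame: the origin (TCP) lies midway between the tips of the shut fingers; the grasp point (between the pads) lies 19 mm behind it (bot.hold_point_z is the distance from the TCP to the grasp point, in mm); z points along the fingers, y is the line along which they close (so a half turn about z gives the same grasp; the last joint's range is limited). The gripper opens to 85 mm and grips with 20 to 120 N. Pads are 22 mm wide; open, the fingers measure 114 mm over their backs; the gripper's body (76 mm by 85 mm) begins 54 mm behind the grasp point. The pads swing forward as they close: fully open they stand 13 mm farther back than shut.
Start: joints at [-1.307, 0.351, 1.652, -0, 1.139, -0.085], TCP at [187.992, -516.859, 231.29] pointing down, gripper open.
Joint ranges: [-2.75, 2.75], [-0.79, 2.1], [0.01, 2.65], [-1.57, 4.71], [0.07, 3.14], [-2.87, 2.87]. Speed limits (rad/s): [2.22, 2.22, 2.79, 3.14, 3.14, 3.14].

INTERFACE

Orientations are given as a unit quaternion [w, x, y, z].
In Python, from bench import bot gives the robot as it stands. The module is installed in compiled form; this text tells all that it offers.
- The arm moves only by the shell command python3 -m handwheel 'ROWS' [OPENING] [FORCE]. ROWS is JSON, a list of rows, each a list of 2 entries, a list of its own where there are three numbers: the shift along the world's x, y, z in m, then the turn about the world's z in rad. In form: [[[tx, ty, tz], twist], ...]. A call has exactly 10 rows; each row shifts and turns the commanded pose from where the row before left it; what a row does not reach is not made up. A row lasts 1/12 s, in which the tool goes at most 41.7 mm and 7.16 degrees, less where a joint would pass 70% of its speed; a pose out of reach is approached as far as the arm can. A call is refused whole if a number of a shift passes 0.0417 or a number of a turn 0.125, either way. A call with a gripper value outside its range is refused whole. OPENING is the closure in counts, from 0 (fully open) to 255 (shut), set as the call begins (- or left out, the last holds). The fingers move at their own pace and stop on an object; FORCE is the grip in N (left out, the last holds). Time passes only in rows, so rows that do not move let the fingers close, or fill a call up. It gives the time, the measured TCP pose, the force, the opening and the grip force at its end, in the units of the state.
- bot.observe(): the state, without advancing time (a new reading comes with each control period).
- bot.capture(name): name is "scene" or "top" or "wrist"; returns a dict with "pixels" (400x640x3 uint8, blue, green, red), "z_map" (400x640 float32, mm along the optical axis (not along the pixel's ray), 0 where there is no reading), "fx", "fy", "cx", "cy" (pixels), "R" (3x3) and "t" (3): a world point X has camera coordinates R X + t; the wrist camera has in their place "hand_eye" (4x4, takes a point from camera to tool coordinates, whose origin is the TCP and whose axes are the flange's). Camera axes: x right, y down, z forward; pixel columns grow to the right and rows downward; lengths in mm; the calibration is good to about 2 mm. A picture is of the moment at which its call begins: read the wrist's pose just before it.
- bot.sign_off(): hands the job in; it is judged then, once.
The state is a dict: "time_s": time; "joints": joint angles; "joint_velocities": joint speeds; "effort": joint torques, N m; "position": TCP position; "tool_rot": TCP orientation; "contact_force": force on the tool from outside, world axes, zero at the start; "moment": the same for the moment, N m; "gripper_width": opening from 0.0 (shut) to 1.0 (fully open); "gripper_force": force on a finger pad.
Only numpy, scipy, OpenCV 4.12 (cv2) and the standard library are available. Lean on these libraries where they do the work, as an engineer would, in place of code of your own. Each camera call takes 0.05 s, during which the arm holds its last target. There are 200 camera calls.

## Working session

There is one attempt and no reset: what is moved stays moved. The work goes in short steps, Python scripts to look and compute and a shell command to move; the robot and the scene stay as the last step left them, time stands still between calls to the robot, and variables do not carry over. Pictures are saved under pics/ and viewed, at most 10 in all, crops included, and the job is handed in when it is done.

```bash
mkdir -p pics; python3 - <<'E'
from bench import bot
import cv2,numpy as np
s=bot.observe();print(s)
for n in("scene","top"):
    c=bot.capture(n);cv2.imwrite(f"pics/{n}1.png",c["pixels"]);np.savez(f"{n}1.npz",**c)
    print(n,c["fx"],c["cx"],c["cy"],c["R"],c["t"])
E
```

```text
{'time_s': 0.0, 'joints': array([-1.30661651e+00,  3.51251565e-01,  1.65241297e+00, -1.27966407e-05,
        1.13905125e+00, -8.45860583e-02]), 'joint_velocities': array([ 6.22593030e-04,  3.13433374e-05, -8.25393265e-04,  5.22200762e-04,
       -1.16831422e-03,  8.57064668e-04]), 'effort': array([-1.93857006e-03, -5.06105769e+01, -2.91404986e+01, -1.74908259e-04,
        4.60606665e-03,  1.04813464e-05]), 'position': array([ 187.90231237, -516.57367939,  230.75423809]), 'tool_rot': array([-5.58779210e-04,  9.84833166e-01,  1.73503080e-01, -5.61451204e-05]), 'contact_force': array([ 0.33049156,  0.78653958, -0.03168455]), 'moment': array([-0.01114421,  0.02771264,  0.01550457]), 'gripper_force': 0.0, 'gripper_width': 1.0001502403629425}
scene 449.6885947710026 323.53397513929485 192.15116016955776 [[-0.84692775 -0.53136738  0.01902902]
 [-0.22986636  0.33363539 -0.91424771]
 [ 0.47945266 -0.77867589 -0.40470855]] [ 488.99839981  214.87868771 1226.33365191]
top 367.2843044407639 313.4579646162625 200.28885285468638 [[-0.01898267 -0.99934408 -0.03083954]
 [-0.99763197  0.02097156 -0.06550298]
 [ 0.06610677  0.02952309 -0.9973757 ]] [ 106.49675606  518.13936658 1159.82173478]
```

View pics/scene1.png

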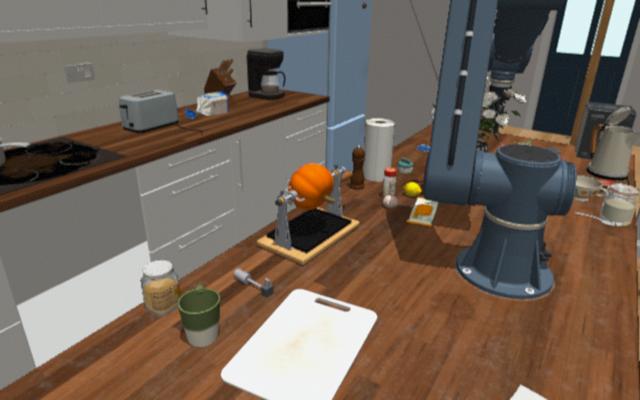

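View pics/top1.png

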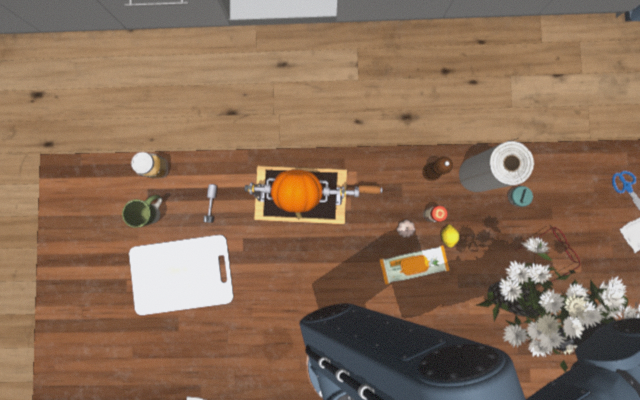

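The top view shows the stand at about (300,194) with its crank sleeve at about (370,189), towards world -y. The garlic (406,228), spice jar (437,213) and mill (440,166) stand to its right, and the balance weight (210,203) is to its left. Next I'll measure the board and the sleeve.

```bash
cat > h.py <<'E'
import numpy as np,cv2
def pts(c,m):
    v,u=np.nonzero(m&(c["z_map"]>0)); z=c["z_map"][v,u]
    P=np.c_[(u-c["cx"])/c["fx"]*z,(v-c["cy"])/c["fy"]*z,z]
    return (P-c["t"])@c["R"]   # R^T(P-t)
def ray(c,uv,h):
    d=c["R"].T@np.array([(uv[0]-c["cx"])/c["fx"],(uv[1]-c["cy"])/c["fy"],1]);o=-c["R"].T@c["t"]
    return o+d*(h-o[2])/d[2]
E
python3 - <<'E'
from h import *
c=dict(np.load("top1.npz"))
hsv=cv2.cvtColor(c["pixels"],cv2.COLOR_BGR2HSV)
m=np.zeros((400,640),bool);m[150:240,240:360]=1
print("sample hsv board",hsv[218,300],hsv[200,258],"sleeve",hsv[188:191,366:378:4].tolist(),"wood",hsv[240,300])
b=cv2.inRange(hsv,(12,80,120),(30,255,255))>0
b&=m
P=pts(c,b);k=(P[:,2]>8)&(P[:,2]<35)
v,u=np.nonzero(b&(c["z_map"]>0));r=cv2.minAreaRect(np.c_[u,v][k].astype(np.float32))
cor=cv2.boxPoints(r);W=np.array([ray(c,q,22) for q in cor]);print(k.sum(),r,W.round(0),W.mean(0))
print(np.linalg.norm(W[1]-W[0]),np.linalg.norm(W[2]-W[1]))
m[:]=0;m[175:205,340:390]=1
P=pts(c,m);k=P[:,2]>110;Q=P[k]
print("sleeve/crank pts",k.sum());
for y in np.arange(Q[:,1].min(),Q[:,1].max(),8):
    q=Q[(Q[:,1]>=y)&(Q[:,1]<y+8)]
    if len(q):print(round(y),len(q),q[:,0].min().round(),q[:,0].max().round(),q[:,2].min().round(),q[:,2].max().round())
E
```

```text
sample hsv board [ 19 115 197] [ 17  79 146] sleeve [[[13, 153, 198], [13, 152, 193], [13, 153, 183]], [[13, 149, 199], [13, 153, 197], [13, 151, 192]], [[14, 156, 188], [14, 151, 191], [13, 149, 193]]] wood [ 11 113  95]
1242 ((300.1264953613281, 198.96359252929688), (90.83784484863281, 63.19516372680664), 2.38594388961792) [[433. 290.  22.]
 [637. 280.  22.]
 [617. -13.  22.]
 [416.   0.  22.]] [525.6947365  139.22530781  22.        ]
203.77740546856236 293.1779230388841
sleeve/crank pts 317
-103 17 529.0 547.0 132.0 145.0
-95 24 529.0 550.0 135.0 148.0
-87 21 529.0 550.0 137.0 148.0
-79 20 529.0 550.0 138.0 149.0
-71 23 530.0 554.0 134.0 146.0
-63 26 530.0 554.0 132.0 147.0
-55 27 530.0 554.0 133.0 147.0
-47 23 531.0 554.0 131.0 144.0
-39 9 522.0 545.0 136.0 180.0
-31 28 519.0 548.0 139.0 182.0
-23 15 520.0 537.0 170.0 177.0
-15 12 525.0 534.0 168.0 176.0
-7 12 525.0 534.0 167.0 177.0
1 23 515.0 545.0 170.0 197.0
9 34 513.0 544.0 113.0 197.0
17 3 523.0 533.0 176.0 184.0
```

```bash
python3 - <<'E'
import cv2
a=cv2.imread("pics/scene1.png")[140:270,230:430];b=cv2.imread("pics/top1.png")[150:250,240:460]
a=cv2.resize(a,(600,390),interpolation=2)
cv2.imwrite("pics/c1.png",a)
cv2.imwrite("pics/c2.png",cv2.resize(b,(770,350),interpolation=2))
E
```

```text
(no output)
```

View pics/c1.png

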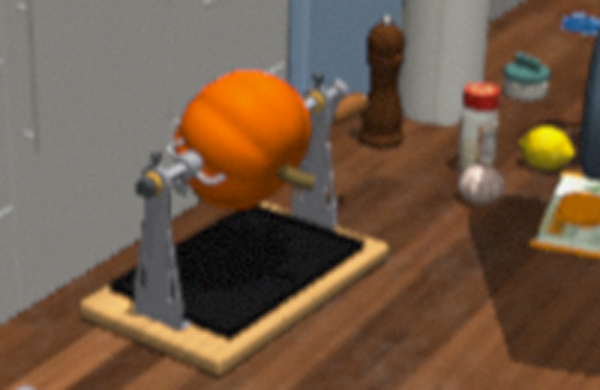

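View pics/c2.png

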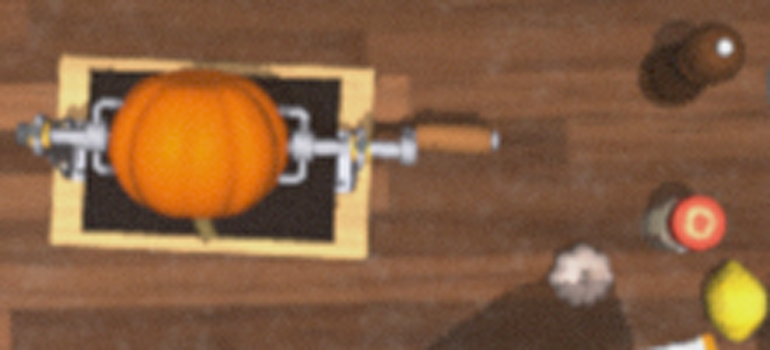

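The crops show the spit ends at top-view pixels (246,189) and (356,193), with the sleeve hanging just below and to the +x side of the axis. The garlic, jar and mill are well clear on the -y side.

```bash
python3 - <<'E'
from h import *
c=dict(np.load("top1.npz"))
m=np.zeros((400,640),bool);m[165:215,240:400]=1
Q=pts(c,m)
# shaft-level metal: non-orange points z 165..185 within narrow band, plus upright tops
hsv=cv2.cvtColor(c["pixels"],cv2.COLOR_BGR2HSV)
P=Q[(Q[:,2]>160)&(Q[:,2]<200)]
for lo,hi in((-40,-22),(-22,-2),(-2,18),(18,50),(240,262),(262,285),(285,310),(310,330)):
    q=P[(P[:,1]>lo)&(P[:,1]<hi)]
    if len(q):print(lo,hi,len(q),q[:,0].min().round(),np.median(q[:,0]).round(1),q[:,0].max().round(),q[:,2].max().round())
E=[ray(c,p,168) for p in((246,189.2),(355.7,192.9))];print(E)
# board edges on left/right (short edges) rows -> y extents & long edges
b=cv2.inRange(hsv,(12,60,120),(30,255,255))>0
for v in (185,190,205,210):print(v,np.nonzero(b[v,245:360])[0][[0,-1]]+245)
for u in (262,280,300,320,340):
    r=np.nonzero(b[160:235,u])[0]+160;print(u,r[0],r[-1],ray(c,(u,r[0]),22).round(),ray(c,(u,r[-1]),22).round())
E
```

```text
-40 -22 31 519.0 529.8 539.0 182.0
-22 -2 33 520.0 528.6 534.0 177.0
-2 18 59 515.0 529.2 545.0 197.0
18 50 44 529.0 533.2 543.0 180.0
240 262 44 537.0 547.4 557.0 197.0
262 285 65 532.0 545.9 562.0 198.0
[array([545.62908094, 281.54011984, 168.        ]), array([528.4734148 , -26.78269394, 168.        ])]
185 [248 345]
190 [247 359]
205 [245 357]
210 [245 350]
262 164 234 [641. 260.  22.] [416. 262.  22.]
280 163 234 [643. 202.  22.] [414. 205.  22.]
300 168 232 [625. 137.  22.] [420. 141.  22.]
320 168 234 [624.  73.  22.] [412.  77.  22.]
340 168 234 [622.   9.  22.] [411.  14.  22.]
```

```bash
python3 -m handwheel '[[[0.0177,0.0219,0.0015],0.0582],[[0.0177,0.0219,0.0015],0.0582],[[0.0177,0.0219,0.0015],0.0582],[[0.0177,0.0219,0.0015],0.0582],[[0.0177,0.0219,0.0015],0.0582],[[0.0177,0.0219,0.0015],0.0582],[[0.0177,0.0219,0.0015],0.0582],[[0.0177,0.0219,0.0015],0.0582],[[0.0177,0.0219,0.0015],0.0582],[[0.0177,0.0219,0.0015],0.0582]]' 0 60
python3 -m handwheel '[[[0.0177,0.0219,0.0015],0.0582],[[0.0177,0.0219,0.0015],0.0582],[[0.0177,0.0219,0.0015],0.0582],[[0.0177,0.0219,0.0015],0.0582],[[0.0177,0.0219,0.0015],0.0582],[[0.0177,0.0219,0.0015],0.0582],[[0.0177,0.0219,0.0015],0.0582],[[0.0177,0.0219,0.0015],0.0582],[[0.0177,0.0219,0.0015],0.0582],[[0.0177,0.0219,0.0015],0.0582]]'
python3 -m handwheel '[[[0,0,0],0],[[0,0,0],0],[[0,0,0],0],[[0,0,0],0],[[0,0,0],0],[[0,0,0],0],[[0,0,0],0],[[0,0,0],0],[[0,0,0],0],[[0,0,0],0]]'
python3 - <<'E'
from bench import bot
from h import *
s=bot.observe();c=bot.capture("wrist");np.savez("w1.npz",pos=s["position"],q=s["tool_rot"],**c)
cv2.imwrite("pics/w1.png",c["pixels"]);print(s["joints"],s["tool_rot"],s["position"],c["hand_eye"])
E
```

```text
time_s: 0.93
position: [365.5, -296.6, 246.2]
tool_rot: [-0.0, 0.893, 0.45, -0.0]
contact_force: [0.3, -0.8, -0.4]
gripper_width: 1.005
gripper_force: 0.0
time_s: 1.77
position: [542.6, -77.5, 261.1]
tool_rot: [-0.0, 0.726, 0.687, -0.0]
contact_force: [-0.5, -0.5, 0.1]
gripper_width: 1.001
gripper_force: 0.0
time_s: 2.6
position: [542.0, -79.0, 261.3]
tool_rot: [0.0, 0.727, 0.686, -0.0]
contact_force: [-0.2, -0.2, -0.2]
gripper_width: 0.997
gripper_force: 0.0
[-2.29660250e-01  3.16962400e-01  1.62196792e+00 -1.73597159e-05
  1.20264692e+00 -1.71444410e-01] [ 1.08975817e-05  7.27384604e-01  6.86230018e-01 -2.49707074e-06] [541.96367906 -78.95355805 261.29948485] [[-2.13004523e-05 -9.45469310e-01 -3.25711196e-01  8.46551910e+01]
 [ 9.99999984e-01 -7.75268189e-05  1.59646879e-04 -6.85520787e-02]
 [-1.76192578e-04 -3.25711188e-01  9.45469297e-01 -1.41974521e+02]
 [ 0.00000000e+00  0.00000000e+00  0.00000000e+00  1.00000000e+00]]
```

View pics/w1.png

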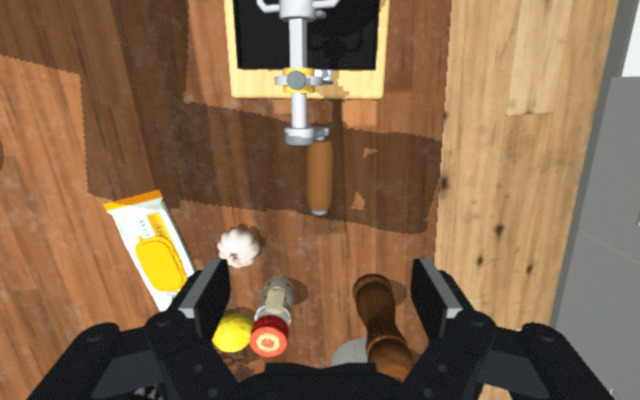

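The wrist view shows the sleeve at about (318,178), between the crank arm at (305,133) and the free end at (320,212). The approach between the fingers is clear, and the garlic, jar and mill are away from it.

```bash
python3 - <<'E'
from h import *
from scipy.spatial.transform import Rotation as Ro
c=dict(np.load("w1.npz"));q=c["q"];T=Ro.from_quat([q[1],q[2],q[3],q[0]]).as_matrix();H=c["hand_eye"]
Rwc=T@H[:3,:3];twc=T@H[:3,3]+c["pos"]
c["R"]=Rwc.T;c["t"]=-Rwc.T@twc
def prof(u0,u1,v0,v1,zmin,step):
    m=np.zeros((400,640),bool);m[v0:v1,u0:u1]=1
    Q=pts(c,m);Q=Q[Q[:,2]>zmin]
    for y in np.arange(Q[:,1].min(),Q[:,1].max(),step):
        k=Q[(Q[:,1]>=y)&(Q[:,1]<y+step)]
        if len(k)>5:print(round(y),len(k),k[:,0].min().round(1),k[:,0].max().round(1),((k[:,0].min()+k[:,0].max())/2).round(1),np.percentile(k[:,2],97).round(1))
print("sleeve");prof(295,345,125,225,100,8)
print("shaft");prof(280,330,10,125,150,10)
E
```

```text
sleeve
-105 106 530.0 550.9 540.4 140.8
-97 190 529.2 552.1 540.6 142.6
-89 244 528.7 553.4 541.0 143.3
-81 247 529.4 553.8 541.6 143.3
-73 249 530.0 554.1 542.0 143.3
-65 259 530.6 554.4 542.5 143.4
-57 255 531.2 554.8 543.0 143.2
-49 266 531.7 555.0 543.3 142.5
-41 158 526.7 554.4 540.5 176.9
-33 359 526.9 552.5 539.7 178.8
-25 140 527.4 540.7 534.0 178.9
shaft
-20 214 525.1 536.1 530.6 173.7
-10 221 526.0 536.7 531.4 173.6
0 516 520.1 549.2 534.6 196.2
10 482 520.5 549.2 534.9 196.1
20 261 528.0 538.7 533.4 173.8
30 283 528.3 539.4 533.9 173.6
40 498 523.2 546.8 535.0 179.3
50 106 523.4 550.3 536.9 179.6
```

```bash
python3 -m handwheel '[[[-0.0007,-0.004,-0.0147],0],[[0,0,-0.0147],0],[[0,0,-0.0147],0],[[0,0,-0.0147],0],[[0,0,-0.0147],0],[[0,0,-0.0147],0],[[0,0,-0.0147],0],[[0,0,-0.0147],0],[[0,0,-0.0147],0],[[0,0,-0.0147],0]]'
python3 -m handwheel '[[[0,0,0],0],[[0,0,0],0],[[0,0,0],0],[[0,0,0],0],[[0,0,0],0],[[0,0,0],0],[[0,0,0],0],[[0,0,0],0],[[0,0,0],0],[[0,0,0],0]]' 255 60
python3 -m handwheel '[[[0,0,0],0],[[0,0,0],0],[[0,0,0],0],[[0,0,0],0],[[0,0,0],0],[[0,0,0],0],[[0,0,0],0],[[0,0,0],0],[[0,0,0],0],[[0,0,0],0]]'
python3 - <<'E'
from bench import bot
from h import *
s=bot.observe();print(s)
E
```

```text
time_s: 3.48
position: [541.3, -82.8, 113.6]
tool_rot: [0.0, 0.727, 0.686, 0.0]
contact_force: [0.2, -0.1, 0.7]
gripper_width: 1.0
gripper_force: 0.0
time_s: 4.32
position: [541.7, -83.0, 115.3]
tool_rot: [0.001, 0.727, 0.686, 0.0]
contact_force: [-1.3, -0.1, 5.5]
gripper_width: 0.259
gripper_force: 58.4
time_s: 5.15
position: [541.7, -83.0, 115.3]
tool_rot: [0.001, 0.727, 0.686, 0.0]
contact_force: [-1.1, 0.1, 6.5]
gripper_width: 0.263
gripper_force: 58.4
{'time_s': 5.15, 'joints': array([-2.36905958e-01,  4.94524334e-01,  1.75769105e+00,  1.73038192e-05,
        8.87933623e-01, -1.78863702e-01]), 'joint_velocities': array([-0.00128475,  0.00122391,  0.00064011,  0.00027093,  0.00160228,
       -0.00149522]), 'effort': array([ 8.64691031e-02, -5.06928742e+01, -2.31448191e+01, -1.30407029e-02,
       -4.11984064e-01, -5.77568938e-02]), 'position': array([541.71716311, -82.95232641, 115.33983989]), 'tool_rot': array([6.01091915e-04, 7.27330740e-01, 6.86286728e-01, 3.99699420e-04]), 'contact_force': array([-1.14935108,  0.08540216,  6.51153037]), 'moment': array([ 0.05940017,  0.23747344, -0.05793832]), 'gripper_force': 58.42465102672577, 'gripper_width': 0.26255299666295434}
```

```bash
python3 -m handwheel '[[[-0.0014,0.0001,-0.0002],0],[[-0.0014,0.0001,-0.0002],0],[[-0.0014,0.0001,-0.0002],0],[[-0.0014,0.0001,-0.0002],0],[[-0.0014,0.0001,-0.0002],0],[[-0.0015,0.0001,-0.0001],0],[[-0.0015,0.0001,-0.0001],0],[[-0.0015,0.0001,-0.0001],0],[[-0.0015,0.0001,-0.0001],0],[[-0.0015,0.0001,-0.0001],0]]' | tee -a log.txt
python3 -m handwheel '[[[-0.00207,0.00012,0.00027],0],[[-0.00207,0.00012,0.00027],0],[[-0.00207,0.00012,0.00027],0],[[-0.00207,0.00012,0.00027],0],[[-0.00207,0.00012,0.00027],0],[[-0.00193,0.00012,0.0008],0],[[-0.00193,0.00012,0.0008],0],[[-0.00193,0.00012,0.0008],0],[[-0.00193,0.00012,0.0008],0],[[-0.00193,0.00012,0.0008],0]]' | tee -a log.txt
```

```text
time_s: 5.98
position: [528.2, -82.1, 112.8]
tool_rot: [0.001, 0.727, 0.686, 0.001]
contact_force: [9.6, -1.3, -12.5]
gripper_width: 0.256
gripper_force: 59.3
time_s: 6.82
position: [506.3, -80.7, 117.9]
tool_rot: [-0.0, 0.727, 0.686, -0.0]
contact_force: [1.7, -1.2, -11.1]
gripper_width: 0.259
gripper_force: 59.6
```

```bash
python3 -m handwheel '[[[-0.00166,0.0001,0.00107],0],[[-0.00166,0.0001,0.00107],0],[[-0.00166,0.0001,0.00107],0],[[-0.00166,0.0001,0.00107],0],[[-0.00166,0.0001,0.00107],0],[[-0.00127,0.00008,0.00146],0],[[-0.00127,0.00008,0.00146],0],[[-0.00127,0.00008,0.00146],0],[[-0.00127,0.00008,0.00146],0],[[-0.00127,0.00008,0.00146],0]]' | tee -a log.txt
python3 -m handwheel '[[[-0.0008,0.00005,0.00193],0],[[-0.0008,0.00005,0.00193],0],[[-0.0008,0.00005,0.00193],0],[[-0.0008,0.00005,0.00193],0],[[-0.0008,0.00005,0.00193],0],[[-0.00027,0.00002,0.00207],0],[[-0.00027,0.00002,0.00207],0],[[-0.00027,0.00002,0.00207],0],[[-0.00027,0.00002,0.00207],0],[[-0.00027,0.00002,0.00207],0]]' | tee -a log.txt
```

```text
time_s: 7.65
position: [492.3, -79.7, 131.2]
tool_rot: [0.0, 0.727, 0.686, 0.0]
contact_force: [1.9, -0.6, -5.9]
gripper_width: 0.259
gripper_force: 60.0
time_s: 8.48
position: [486.3, -79.4, 150.9]
tool_rot: [-0.0, 0.727, 0.686, -0.0]
contact_force: [-4.6, -0.7, -3.5]
gripper_width: 0.26
gripper_force: 60.2
```

```bash
python3 -m handwheel '[[[0.00022,-0.00002,0.00207],0],[[0.00022,-0.00002,0.00207],0],[[0.00022,-0.00002,0.00207],0],[[0.00022,-0.00002,0.00207],0],[[0.00022,-0.00002,0.00207],0],[[0.00075,-0.00005,0.00193],0],[[0.00075,-0.00005,0.00193],0],[[0.00075,-0.00005,0.00193],0],[[0.00075,-0.00005,0.00193],0],[[0.00075,-0.00005,0.00193],0]]' | tee -a log.txt
python3 -m handwheel '[[[0.00127,-0.00008,0.00166],0],[[0.00127,-0.00008,0.00166],0],[[0.00127,-0.00008,0.00166],0],[[0.00127,-0.00008,0.00166],0],[[0.00127,-0.00008,0.00166],0],[[0.00166,-0.0001,0.00127],0],[[0.00166,-0.0001,0.00127],0],[[0.00166,-0.0001,0.00127],0],[[0.00166,-0.0001,0.00127],0],[[0.00166,-0.0001,0.00127],0]]' | tee -a log.txt
python3 -m handwheel '[[[0.00193,-0.00012,0.0008],0],[[0.00193,-0.00012,0.0008],0],[[0.00193,-0.00012,0.0008],0],[[0.00193,-0.00012,0.0008],0],[[0.00193,-0.00012,0.0008],0],[[0.00207,-0.00012,0.00027],0],[[0.00207,-0.00012,0.00027],0],[[0.00207,-0.00012,0.00027],0],[[0.00207,-0.00012,0.00027],0],[[0.00207,-0.00012,0.00027],0]]' | tee -a log.txt
```

```text
time_s: 9.32
position: [491.1, -79.7, 171.3]
tool_rot: [-0.0, 0.727, 0.686, -0.0]
contact_force: [-6.5, 0.7, 0.8]
gripper_width: 0.258
gripper_force: 60.8
time_s: 10.15
position: [506.7, -80.7, 187.0]
tool_rot: [0.001, 0.727, 0.686, 0.0]
contact_force: [-6.1, 1.3, 7.6]
gripper_width: 0.26
gripper_force: 61.4
time_s: 10.98
position: [527.4, -82.1, 192.2]
tool_rot: [0.001, 0.727, 0.686, 0.001]
contact_force: [-3.3, -0.2, 4.6]
gripper_width: 0.26
gripper_force: 61.1
```

```bash
python3 -m handwheel '[[[0.00207,-0.00012,-0.00027],0],[[0.00207,-0.00012,-0.00027],0],[[0.00207,-0.00012,-0.00027],0],[[0.00207,-0.00012,-0.00027],0],[[0.00207,-0.00012,-0.00027],0],[[0.00193,-0.00012,-0.0008],0],[[0.00193,-0.00012,-0.0008],0],[[0.00193,-0.00012,-0.0008],0],[[0.00193,-0.00012,-0.0008],0],[[0.00193,-0.00012,-0.0008],0]]' | tee -a log.txt
python3 -m handwheel '[[[0.00166,-0.0001,-0.00127],0],[[0.00166,-0.0001,-0.00127],0],[[0.00166,-0.0001,-0.00127],0],[[0.00166,-0.0001,-0.00127],0],[[0.00166,-0.0001,-0.00127],0],[[0.00127,-0.00008,-0.00166],0],[[0.00127,-0.00008,-0.00166],0],[[0.00127,-0.00008,-0.00166],0],[[0.00127,-0.00008,-0.00166],0],[[0.00127,-0.00008,-0.00166],0]]' | tee -a log.txt
python3 -m handwheel '[[[0.0008,-0.00005,-0.00193],0],[[0.0008,-0.00005,-0.00193],0],[[0.0008,-0.00005,-0.00193],0],[[0.0008,-0.00005,-0.00193],0],[[0.0008,-0.00005,-0.00193],0],[[0.00027,-0.00002,-0.00207],0],[[0.00027,-0.00002,-0.00207],0],[[0.00027,-0.00002,-0.00207],0],[[0.00027,-0.00002,-0.00207],0],[[0.00027,-0.00002,-0.00207],0]]' | tee -a log.txt
```

```text
time_s: 11.82
position: [547.2, -83.3, 186.2]
tool_rot: [0.001, 0.727, 0.686, 0.001]
contact_force: [-1.7, -1.6, 4.8]
gripper_width: 0.257
gripper_force: 61.1
time_s: 12.65
position: [561.4, -84.2, 171.1]
tool_rot: [0.001, 0.727, 0.686, 0.0]
contact_force: [-3.5, -2.5, 4.7]
gripper_width: 0.256
gripper_force: 61.2
time_s: 13.48
position: [566.2, -84.5, 151.0]
tool_rot: [-0.0, 0.727, 0.686, -0.0]
contact_force: [-5.7, -2.8, 7.9]
gripper_width: 0.257
gripper_force: 61.5
```

```bash
python3 -m handwheel '[[[-0.00027,0.00002,-0.00207],0],[[-0.00027,0.00002,-0.00207],0],[[-0.00027,0.00002,-0.00207],0],[[-0.00027,0.00002,-0.00207],0],[[-0.00027,0.00002,-0.00207],0],[[-0.0008,0.00005,-0.00193],0],[[-0.0008,0.00005,-0.00193],0],[[-0.0008,0.00005,-0.00193],0],[[-0.0008,0.00005,-0.00193],0],[[-0.0008,0.00005,-0.00193],0]]' | tee -a log.txt
python3 -m handwheel '[[[-0.00127,0.00008,-0.00166],0],[[-0.00127,0.00008,-0.00166],0],[[-0.00127,0.00008,-0.00166],0],[[-0.00127,0.00008,-0.00166],0],[[-0.00127,0.00008,-0.00166],0],[[-0.00166,0.0001,-0.00127],0],[[-0.00166,0.0001,-0.00127],0],[[-0.00166,0.0001,-0.00127],0],[[-0.00166,0.0001,-0.00127],0],[[-0.00166,0.0001,-0.00127],0]]' | tee -a log.txt
python3 -m handwheel '[[[-0.00193,0.00012,-0.0008],0],[[-0.00193,0.00012,-0.0008],0],[[-0.00193,0.00012,-0.0008],0],[[-0.00193,0.00012,-0.0008],0],[[-0.00193,0.00012,-0.0008],0],[[-0.00207,0.00012,-0.00027],0],[[-0.00207,0.00012,-0.00027],0],[[-0.00207,0.00012,-0.00027],0],[[-0.00207,0.00012,-0.00027],0],[[-0.00207,0.00012,-0.00027],0]]' | tee -a log.txt
cat > fit.py <<'E'
import re,numpy as np
t=open("log.txt").read();g=lambda k:np.array([[float(v) for v in m.split(",")] for m in re.findall(k+r": \[(.*?)\]",t)])
P,F=g("position"),g("contact_force")
cx,cz,_=np.linalg.lstsq(np.c_[2*P[:,[0,2]],np.ones(len(P))],(P[:,[0,2]]**2).sum(1),rcond=None)[0]
th=np.unwrap(np.arctan2(P[:,0]-cx,P[:,2]-cz));r=np.hypot(P[:,0]-cx,P[:,2]-cz)
e=np.array([.998,-.06])
fs=F[:,:2]@e;ft=fs*np.cos(th)-F[:,2]*np.sin(th);fr=fs*np.sin(th)+F[:,2]*np.cos(th)
sg=np.sign(np.diff(th,prepend=2.75))
A=np.c_[sg,np.sin(th),np.cos(th)]
k=np.arange(len(th))>0
x,*_=np.linalg.lstsq(A[k],ft[k],rcond=None)
print("centre",cx,cz,"fit",x,"amp",np.hypot(*x[1:]))
for row in np.c_[np.degrees(th)%360,sg,r,fr,ft,ft-A@x]:print(row.round(1))
# load on sleeve along +theta = amp*sin(thb-th) with thb = stable angle (heavy side down)
# x1=-amp cos(thb), x2=amp sin(thb)
print("stable theta deg",np.degrees(np.arctan2(x[2],-x[1]))%360)
E
python3 fit.py
```

```text
time_s: 14.32
position: [560.8, -84.1, 131.5]
tool_rot: [-0.0, 0.727, 0.686, -0.0]
contact_force: [-8.9, -1.3, 15.2]
gripper_width: 0.26
gripper_force: 62.3
time_s: 15.15
position: [547.9, -83.3, 118.1]
tool_rot: [0.002, 0.727, 0.686, 0.001]
contact_force: [-2.2, -0.7, 20.6]
gripper_width: 0.258
gripper_force: 62.8
time_s: 15.98
position: [529.2, -82.2, 112.3]
tool_rot: [0.003, 0.727, 0.686, 0.002]
contact_force: [8.8, 0.7, 8.0]
gripper_width: 0.255
gripper_force: 61.6
centre 526.3469721075626 152.22612846225468 fit [-5.62300966 -1.92564769  3.07421495] amp 3.627522099858044
[177.3   1.   39.5  12.9  -9.1  -0.3]
[ 2.103e+02  1.000e+00  3.980e+01  8.700e+00 -7.100e+00  2.000e-01]
[238.3   1.   40.    1.5  -6.   -0.4]
[268.1   1.   40.1   4.7  -3.3   0.5]
[ 2.984e+02  1.000e+00  4.010e+01  6.100e+00 -2.400e+00  1.000e-01]
[330.5   1.   39.9   9.6  -1.6   0.4]
[ 1.5  1.  40.   4.5 -3.4 -0.8]
[31.5  1.  39.9  3.3 -3.9  0.1]
[61.7  1.  39.8 -0.7 -5.7  0.1]
[91.8  1.  39.9 -5.8 -7.7 -0.1]
[121.    1.   40.2 -15.4  -8.5   0.4]
[ 1.477e+02  1.000e+00  4.040e+01 -1.860e+01 -9.200e+00  1.000e-01]
[175.9   1.   40.   -7.4  -9.3  -0.5]
stable theta deg 57.937513824569024
```

The forward turn fits well: friction 5.6 N, load 3.6 N, and the heavy side is down near 58°. I'll turn it back as a cross-check, with the circle centre corrected by 1 mm.

```bash
python3 -m handwheel '[[[0.00197,-0.00012,0.00037],0],[[0.00197,-0.00012,0.00037],0],[[0.00197,-0.00012,0.00037],0],[[0.00197,-0.00012,0.00037],0],[[0.00197,-0.00012,0.00037],0],[[0.00183,-0.00012,0.0009],0],[[0.00183,-0.00012,0.0009],0],[[0.00183,-0.00012,0.0009],0],[[0.00183,-0.00012,0.0009],0],[[0.00183,-0.00012,0.0009],0]]' | tee -a log.txt
python3 -m handwheel '[[[0.00166,-0.0001,0.00127],0],[[0.00166,-0.0001,0.00127],0],[[0.00166,-0.0001,0.00127],0],[[0.00166,-0.0001,0.00127],0],[[0.00166,-0.0001,0.00127],0],[[0.00127,-0.00008,0.00166],0],[[0.00127,-0.00008,0.00166],0],[[0.00127,-0.00008,0.00166],0],[[0.00127,-0.00008,0.00166],0],[[0.00127,-0.00008,0.00166],0]]' | tee -a log.txt
python3 -m handwheel '[[[0.0008,-0.00005,0.00193],0],[[0.0008,-0.00005,0.00193],0],[[0.0008,-0.00005,0.00193],0],[[0.0008,-0.00005,0.00193],0],[[0.0008,-0.00005,0.00193],0],[[0.00027,-0.00002,0.00207],0],[[0.00027,-0.00002,0.00207],0],[[0.00027,-0.00002,0.00207],0],[[0.00027,-0.00002,0.00207],0],[[0.00027,-0.00002,0.00207],0]]' | tee -a log.txt
python3 -m handwheel '[[[-0.00027,0.00002,0.00207],0],[[-0.00027,0.00002,0.00207],0],[[-0.00027,0.00002,0.00207],0],[[-0.00027,0.00002,0.00207],0],[[-0.00027,0.00002,0.00207],0],[[-0.0008,0.00005,0.00193],0],[[-0.0008,0.00005,0.00193],0],[[-0.0008,0.00005,0.00193],0],[[-0.0008,0.00005,0.00193],0],[[-0.0008,0.00005,0.00193],0]]' | tee -a log.txt
python3 fit.py
```

```text
time_s: 16.82
position: [545.2, -83.1, 117.1]
tool_rot: [-0.0, 0.727, 0.686, -0.0]
contact_force: [-3.3, -3.0, 4.8]
gripper_width: 0.258
gripper_force: 61.2
time_s: 17.65
position: [560.3, -84.1, 131.9]
tool_rot: [0.0, 0.727, 0.686, 0.0]
contact_force: [-0.4, -3.5, -2.3]
gripper_width: 0.259
gripper_force: 60.5
time_s: 18.48
position: [565.9, -84.5, 152.1]
tool_rot: [0.001, 0.727, 0.686, 0.0]
contact_force: [1.4, -4.2, -4.2]
gripper_width: 0.258
gripper_force: 60.4
time_s: 19.32
position: [560.8, -84.2, 172.1]
tool_rot: [0.001, 0.727, 0.686, 0.001]
contact_force: [2.9, -4.8, -4.5]
gripper_width: 0.263
gripper_force: 60.4
centre 526.2583504813256 152.23224246569862 fit [-5.55649573 -1.95277516  3.27646718] amp 3.8142585168866288
[ 1.772e+02  1.000e+00  3.950e+01  1.300e+01 -9.000e+00 -1.000e-01]
[210.2   1.   39.7   8.7  -7.1   0.3]
[238.2   1.   39.9   1.5  -6.   -0.4]
[268.1   1.   40.    4.7  -3.3   0.4]
[ 2.985e+02  1.000e+00  4.000e+01  6.100e+00 -2.400e+00 -1.000e-01]
[ 3.306e+02  1.000e+00  3.990e+01  9.600e+00 -1.600e+00  1.000e-01]
[ 1.6  1.  40.   4.5 -3.4 -1.1]
[31.7  1.  39.9  3.2 -3.9 -0.1]
[61.8  1.  39.9 -0.7 -5.7  0. ]
[91.8  1.  40.  -5.8 -7.7 -0.1]
[121.    1.   40.3 -15.4  -8.5   0.4]
[147.6   1.   40.4 -18.6  -9.2   0.2]
[175.8   1.   40.   -7.3  -9.3  -0.3]
[151.7  -1.   39.9  -5.7   0.5  -1.3]
[ 1.208e+02 -1.000e+00  3.970e+01  1.000e+00  2.100e+00 -1.000e-01]
[90.2 -1.  39.6  1.7  4.2  0.6]
[60.1 -1.  39.8  0.5  5.5 -0. ]
stable theta deg 59.20504862933055
```

```bash
python3 -m handwheel '[[[-0.00127,0.00008,0.00166],0],[[-0.00127,0.00008,0.00166],0],[[-0.00127,0.00008,0.00166],0],[[-0.00127,0.00008,0.00166],0],[[-0.00127,0.00008,0.00166],0],[[-0.00166,0.0001,0.00127],0],[[-0.00166,0.0001,0.00127],0],[[-0.00166,0.0001,0.00127],0],[[-0.00166,0.0001,0.00127],0],[[-0.00166,0.0001,0.00127],0]]' | tee -a log.txt
python3 -m handwheel '[[[-0.00193,0.00012,0.0008],0],[[-0.00193,0.00012,0.0008],0],[[-0.00193,0.00012,0.0008],0],[[-0.00193,0.00012,0.0008],0],[[-0.00193,0.00012,0.0008],0],[[-0.00207,0.00012,0.00027],0],[[-0.00207,0.00012,0.00027],0],[[-0.00207,0.00012,0.00027],0],[[-0.00207,0.00012,0.00027],0],[[-0.00207,0.00012,0.00027],0]]' | tee -a log.txt
python3 -m handwheel '[[[-0.00207,0.00012,-0.00027],0],[[-0.00207,0.00012,-0.00027],0],[[-0.00207,0.00012,-0.00027],0],[[-0.00207,0.00012,-0.00027],0],[[-0.00207,0.00012,-0.00027],0],[[-0.00193,0.00012,-0.0008],0],[[-0.00193,0.00012,-0.0008],0],[[-0.00193,0.00012,-0.0008],0],[[-0.00193,0.00012,-0.0008],0],[[-0.00193,0.00012,-0.0008],0]]' | tee -a log.txt
python3 fit.py
```

```text
time_s: 20.15
position: [546.4, -83.2, 186.9]
tool_rot: [0.001, 0.727, 0.686, 0.001]
contact_force: [4.9, -4.5, -6.0]
gripper_width: 0.258
gripper_force: 60.2
time_s: 20.98
position: [527.1, -82.0, 192.6]
tool_rot: [0.002, 0.727, 0.686, 0.002]
contact_force: [7.9, -3.1, -5.3]
gripper_width: 0.257
gripper_force: 60.3
time_s: 21.82
position: [507.9, -80.8, 188.1]
tool_rot: [0.003, 0.727, 0.686, 0.002]
contact_force: [10.4, -1.2, 1.9]
gripper_width: 0.256
gripper_force: 60.9
centre 526.235113853258 152.31724623575212 fit [-5.57018769 -1.99196368  3.28660999] amp 3.8431399328622295
[ 1.772e+02  1.000e+00  3.960e+01  1.300e+01 -9.000e+00 -1.000e-01]
[210.1   1.   39.8   8.7  -7.1   0.3]
[238.1   1.   40.    1.5  -6.   -0.4]
[268.    1.   40.    4.7  -3.3   0.4]
[ 2.984e+02  1.000e+00  3.990e+01  6.100e+00 -2.400e+00 -1.000e-01]
[ 3.306e+02  1.000e+00  3.980e+01  9.600e+00 -1.600e+00  1.000e-01]
[ 1.7  1.  39.9  4.5 -3.4 -1.1]
[31.7  1.  39.8  3.2 -3.9 -0.1]
[61.9  1.  39.9 -0.7 -5.7  0.1]
[91.9  1.  40.  -5.8 -7.7 -0. ]
[121.1   1.   40.3 -15.4  -8.5   0.5]
[147.7   1.   40.5 -18.6  -9.2   0.2]
[175.8   1.   40.1  -7.3  -9.3  -0.3]
[151.7  -1.   40.   -5.7   0.5  -1.3]
[ 1.209e+02 -1.000e+00  3.970e+01  1.000e+00  2.100e+00 -1.000e-01]
[90.3 -1.  39.7  1.7  4.2  0.6]
[60.2 -1.  39.8  0.5  5.5  0. ]
[30.2 -1.  40.  -2.6  7.5  0.1]
[ 1.2 -1.  40.3 -5.1  8.2 -0.6]
[332.9  -1.   40.2  -3.1  10.2   0.8]
stable theta deg 58.78059211311902
```

```bash
python3 -m handwheel '[[[0.00193,-0.00012,0.0008],0],[[0.00193,-0.00012,0.0008],0],[[0.00193,-0.00012,0.0008],0],[[0.00193,-0.00012,0.0008],0],[[0.00193,-0.00012,0.0008],0],[[0.00207,-0.00012,0.00027],0],[[0.00207,-0.00012,0.00027],0],[[0.00207,-0.00012,0.00027],0],[[0.00207,-0.00012,0.00027],0],[[0.00207,-0.00012,0.00027],0]]' | tee -a log.txt
python3 -m handwheel '[[[0.00207,-0.00012,-0.00027],0],[[0.00207,-0.00012,-0.00027],0],[[0.00207,-0.00012,-0.00027],0],[[0.00207,-0.00012,-0.00027],0],[[0.00207,-0.00012,-0.00027],0],[[0.00193,-0.00012,-0.0008],0],[[0.00193,-0.00012,-0.0008],0],[[0.00193,-0.00012,-0.0008],0],[[0.00193,-0.00012,-0.0008],0],[[0.00193,-0.00012,-0.0008],0]]' | tee -a log.txt
python3 -m handwheel '[[[0.00166,-0.0001,-0.00127],0],[[0.00166,-0.0001,-0.00127],0],[[0.00166,-0.0001,-0.00127],0],[[0.00166,-0.0001,-0.00127],0],[[0.00166,-0.0001,-0.00127],0],[[0.00127,-0.00008,-0.00166],0],[[0.00127,-0.00008,-0.00166],0],[[0.00127,-0.00008,-0.00166],0],[[0.00127,-0.00008,-0.00166],0],[[0,0,0],0]]' | tee -a log.txt
python3 -m handwheel '[[[0,0,0],0],[[0,0,0],0],[[0,0,0],0],[[0,0,0],0],[[0,0,0],0],[[0,0,0],0],[[0,0,0],0],[[0,0,0],0],[[0,0,0],0],[[0,0,0],0]]' | tee final.txt
python3 fit.py | tail -5; python3 -c "
from bench import bot;import numpy as np
s=bot.observe();p=s['position'];print(p,np.degrees(np.arctan2(p[0]-526.24,p[2]-152.3)),s['contact_force'],abs(s['joint_velocities']).max())"
```

```text
time_s: 22.65
position: [525.9, -81.9, 192.2]
tool_rot: [0.0, 0.727, 0.686, 0.0]
contact_force: [-1.5, -3.0, 4.7]
gripper_width: 0.258
gripper_force: 61.2
time_s: 23.48
position: [546.1, -83.2, 186.8]
tool_rot: [0.001, 0.727, 0.686, 0.0]
contact_force: [-1.1, -4.0, 5.7]
gripper_width: 0.258
gripper_force: 61.2
time_s: 24.32
position: [559.7, -84.1, 173.7]
tool_rot: [0.001, 0.727, 0.686, 0.001]
contact_force: [0.7, -3.2, 3.5]
gripper_width: 0.26
gripper_force: 61.1
time_s: 25.15
position: [559.7, -84.1, 173.7]
tool_rot: [0.001, 0.727, 0.686, 0.001]
contact_force: [3.6, -4.0, 2.0]
gripper_width: 0.259
gripper_force: 60.9
[332.9  -1.   40.2  -3.1  10.2   0.9]
[359.5   1.   39.9   4.7  -1.3   0.6]
[30.   1.  39.8  4.5 -3.6 -0.4]
[57.4  1.  39.7  2.6 -2.5  2.5]
stable theta deg 63.90772866829349
[559.65218226 -84.09796562 173.74674059] 57.30424937806024 [ 3.55825279 -3.97234711  2.01337988] 0.001234119340090626
```

```bash
sed -i 's/^k=.*/k=(np.arange(len(th))>0)\&(np.arange(len(th))!=22)/' fit.py; python3 fit.py | sed -n '1p;$p'
```

```text
centre 526.2136738466359 152.29279152912795 fit [-5.51688625 -1.97349095  3.38455706] amp 3.9178939500515577
stable theta deg 59.75409796393173
```

```bash
python3 -m handwheel '[[[0.0004,0,-0.0006],0],[[0.0004,0,-0.0006],0],[[0,0,0],0],[[0,0,0],0],[[0,0,0],0],[[0,0,0],0],[[0,0,0],0],[[0,0,0],0],[[0,0,0],0],[[0,0,0],0]]'
python3 - <<'E'
from bench import bot;import numpy as np,cv2
s=bot.observe();p=s['position'];print(p,np.degrees(np.arctan2(p[0]-526.22,p[2]-152.3)),s['contact_force'],abs(s['joint_velocities']).max())
cv2.imwrite("pics/end.png",bot.capture("scene")["pixels"][100:300,200:520])
E
```

```text
time_s: 25.98
position: [560.2, -84.1, 172.8]
tool_rot: [0.001, 0.727, 0.686, 0.001]
contact_force: [2.0, -4.5, 5.2]
gripper_width: 0.264
gripper_force: 61.3
[560.24140908 -84.14656534 172.77601113] 58.95808846777313 [ 1.98307378 -4.46299282  5.19871673] 0.0013733278457539837
```

View pics/end.png

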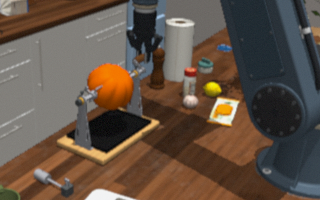

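The crop shows the gripper holding the sleeve at about (140,60). The pumpkin, weight, garlic, jar and mill are undisturbed, and the arm is still at 59°.

```bash
python3 -c "from bench import bot;print(bot.sign_off())"
```

```text
the job is handed in; nothing more can be done
None
```

I handed in the job with the gripper holding the sleeve still at 59°. The fit over one full turn forward and about half a turn back puts the heavy side straight down at about 59–60°.

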